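# Unhook a specimen carrier from the microscope stage and lay it in the tray

## Robot

A 6-joint arm with a two-finger parallel gripper is mounted at the origin on the work surface. World frame = base frame: x ahead of the robot, y to its left, z up, the work surface at z = 0. Lengths are in m, angles in rad, forces in N, time in s.
With the tool pointing down it reaches from about 0.375 to 0.75 m from the base axis. Payload 9 kg.
Tool frame: the origin (TCP) lies at the very end of the fingers, on their centre line; the grasp point (between the pads) lies 19 mm behind it; x points along the fingers, y is the direction in which the jaws open and shut, and the axes are right-handed (so a half turn about x gives the same grasp; the last joint's range is limited). The gripper opens to 85 mm and grips with 20 to 120 N. Pads are 22 mm wide; open, the fingers measure 114 mm over their backs; the gripper's body (76 mm by 85 mm) begins 54 mm behind the grasp point. The pads swing forward as they close: fully open they stand 13 mm farther back than shut.
Start: joints at [1.081, 0.104, 0.097, 1.564, 0, 1.353], TCP at [0.161, 0.578, 0.231] pointing down, gripper open.
Joint ranges: [-2.99, 2.99], [-0.84, 1.86], [-1.1, 1.16], [-1.84, 2.11], [-1.51, 1.56], [-3.14, 3.14]. Speed limits (rad/s): [2.22, 2.22, 2.57, 3.14, 3.14, 3.14].

## Interface

Orientations are given as a rotation vector (axis times angle).
In Python, from plant import bot, viewer gives the robot as it stands.
- The arm moves only by the shell command python3 -m jog 'ROWS' [FORCE]. ROWS is JSON, a list of rows, each a list of 3 entries, a list of its own where there are three numbers: the shift along the tool's x, y, z in mm, then the turn about the tool's x in rad, then the finger opening in mm, from 0 to 85.4. A call has 1 to 20 rows; each row shifts and turns the commanded pose from where the row before left it, along the tool's axes as they then stand; what a row does not reach is not made up. A row lasts 1/12 s, in which the tool goes at most 41.7 mm and 7.16 degrees, less where a joint would pass 70% of its speed; a pose out of reach is approached as far as the arm can. A call with a gripper value outside its range is refused whole. The fingers move at their own pace and stop on an object; FORCE is the grip in N (left out, the last holds). Time passes only in rows, so rows that do not move let the fingers close. It gives the time, the measured TCP pose, the force and the opening at its end, in the units of the state.
- bot.get_obs(): the state, without advancing time (a new reading comes with each control period).
- viewer.capture(name): name is "scene" or "side" or "wrist"; returns a dict with "img" (384x512x3 uint8, red, green, blue), "range_z" (384x512 float32, m along the optical axis (not along the pixel's ray), 0 where there is no reading), "fx", "fy", "cx", "cy" (pixels), "origin" and "orientation" of the camera in the world; the wrist camera has in their place "T_tool_cam" (4x4, takes a point from camera to tool coordinates, whose origin is the TCP and whose axes are the tool frame's). Camera axes: x right, y down, z forward; pixel columns grow to the right and rows downward; lengths in m; the calibration is good to about 2 mm. A picture is of the moment at which its call begins: read the wrist's pose just before it.
- bot.hand_in(): hands the job in, once; it reports no verdict.
The state is a dict: "t": time; "q": joint angles; "qvel": joint speeds; "effort": joint torques, N m; "ee_pos": TCP position; "tcp_rot": TCP orientation; "force": force on the tool from outside, world axes, zero at the start; "moment": the same for the moment, N m; "opening": finger opening in m.
Only numpy, scipy, OpenCV 4.12 (cv2) and the standard library are available. Lean on these libraries where they do the work, as an engineer would, in place of code of your own. Each camera call takes 0.05 s, during which the arm holds its last target. There are 200 camera calls.

## Task

Take the specimen carrier off the microscope stage by its blue bar: draw it back against the spring, by feel, until it is free of the claw's lip, tilt that end up clear of the claw with the nose still under the stage's lip, and only then lift it out. Lay it gently in the middle of the white tray, flat, right way up and lengthwise, and let go once it lies there. The claw is delicate, so never load it with more than 10 N, do not ram the stage or bang the tray, and leave the jar, the mounted specimen and the eyepiece where they are.

Things in the scene. Friction and masses are not known exactly. Their poses are not given: they have to be found in the camera images.
- stage: Black microscope stage, fixed to the bench; base plate 250 x 200 mm. Origin: centre of its underside on the bench; +x runs from its sprung end (towards the robot) to its claw end, +z up. The stage floor that carries the carrier is 38 mm above the origin. Side guides 5 mm high leave the carrier 1.5 mm play each side. The stage is finely adjusted: over 60 N between carrier and stage spoils it.
- lip_edge (a point): Middle of the lower edge of the stage's fixed steel lip at the sprung end (stage x = -57 mm). The lip reaches from here 31 mm to -x, to its block, 60 mm wide; underside 10.5 mm and top 14.5 mm above the stage floor.
- spring (a point): Where the brass spring plunger under the lip bears on the carrier's nose at the start (stage x = -60 mm, 5 mm above the floor). It pushes the carrier to +x with about 1.5 N, rising 0.12 N per mm as the carrier is drawn to -x (about 3.6 N at 17 mm); it has 19 mm of travel. Its own stop lets the carrier lie here with 2.5 mm free towards +x.
- clamp: Steel claw, 16 mm wide, 11 mm high, stands through the carrier's window: 18 mm lip pointing to -x over the window's near edge (underside 7.5 mm above the floor), then a 6 mm post. Origin: mid-setting of the lip's tip, on the floor; the true tip is up to 6 mm to either side along x, as last clamped, not measured: the lip overlaps the carrier by 3 to 15 mm. Bears 10 N.
- pins (a point): Stage floor midway between two steel pins, 5 mm high (at y = +-28 mm), that limit the carrier to +x; its far edge is 2.5 mm short of them at the start. The claw's thumbscrew (16 mm across, 10 mm high) stands about 22 mm farther to +x, on the centre line.
- carrier: Aluminium specimen carrier, loose, hooked on the stage: 120 x 72 x 6 mm, about 0.25 kg (0.2 to 0.33). Origin: centre of its underside, at the start 38 mm straight above the stage's origin; +x to its claw end, as the stage's. A white disc with a flat steel strip, held down on it at x = -36 to -9 mm, is 8.5 mm high above the underside.
- bar (a point): On the blue upright grip bar at the carrier's centre, 35 mm above the carrier's underside. The bar is 10 mm thick along carrier x, 44 mm wide along y, and stands from 6 to 46 mm above the underside. Axes as the carrier's.
- nose (a point): Middle of the lower edge of the carrier's nose (carrier x = -60 mm), the end under the lip: 3 mm under it at the start. The nose is 22 mm long, 4 mm thick, 56 mm wide.
- window (a point): Centre of the carrier's window, on its top face: 26.5 mm along x (carrier x = 24 to 50.5 mm), 24 mm along y. Drawn to -x by the overlap, the near edge comes free of the claw's lip; 2.5 mm farther the window's far edge meets the back of the claw's post, a solid stop. Tilting about the nose carries the window some 1 mm more to -x, so ease off the stop by about 1.4 mm first.
- far_edge (a point): Middle of the lower edge of the carrier's claw end (carrier x = 60 mm).
- tray: White open tray, 170 (x) x 120 (y) x 22 mm high, walls and floor 4 mm, fixed to the bench. Origin: centre of its underside; the inner floor is 4 mm above it. The carrier fits in flat, either way round, with its length along the tray's x. Over 40 N between carrier and tray counts as banged down.
- jar: Small amber sample jar, bystander, 38 mm across, 55 mm high. Origin: centre of its underside.
- mount: Black resin-mounted metal specimen, bystander, 32 mm across, 18 mm high. Origin: centre of its underside.
- eyepiece: Spare black eyepiece standing upright, bystander, 38 mm across, 46 mm high. Origin: centre of its underside.
There are look-alikes about, which are no part of the job. What is meant by the carrier is not orange, and is the larger of those in its own colour. There is more than one size of the tray; the one meant has the size given above.

How it is judged:
On the way, in this order (a step that is already met when the one before it is completed fails the run):
1. the carrier's claw end is tilted up clear of the claw (far edge over 18 mm above the stage floor, carrier tilted over 0.1 rad) while its nose is still under the lip of the sprung end (z of far_edge in the frame of stage above 0.056 m and angle between carrier's own z axis and vertical above 0.1 rad and x of carrier in the frame of stage below 0.003 m and z of carrier in the frame of stage below 0.062 m), for 0.05 s.
2. the carrier is lifted clear of the stage (contact force between carrier and stage below 0.1 N and z of carrier in the frame of stage above 0.075 m), for 0.1 s.
3. the carrier is set down, still held: within 4 mm of the tray floor, within 0.1 rad of level (z of carrier in the frame of tray below 0.008 m and angle between carrier's own z axis and vertical below 0.1 rad and contact force between the fingers and carrier above 1 N and horizontal distance between carrier and tray below 0.04 m), for 0.1 s.
At the end, for the whole second after the job is handed in: The carrier lies flat (within 0.05 rad) and right way up on the floor of the tray, its centre within 20 mm of the tray's centre along each tray axis, its length along the tray's within 0.3 rad, at rest and released (x of carrier in the frame of tray between -0.02 and 0.02 m and y of carrier in the frame of tray between -0.02 and 0.02 m and z of carrier in the frame of tray between 0.001 and 0.008 m and angle between carrier's own z axis and vertical below 0.05 rad and angle between the x axis of carrier and the x axis of tray, either way round below 0.3 rad and linear speed of carrier below 0.02 m/s and contact force between the fingers and carrier below 0.1 N); the robot touches nothing.
It fails at once if the carrier presses or pries on the claw with more than 10 N (contact force between carrier and clamp above 10 N).
It fails at once if the carrier is rammed against the stage with more than 60 N (contact force between carrier and stage above 60 N).
It fails at once if the carrier is banged or pressed into the tray with more than 40 N (contact force between carrier and tray above 40 N).
It fails at once if the jar, the mounted specimen or the eyepiece is moved more than 15 mm or knocked over (distance of any of jar, mount, eyepiece from where it was at the start of the episode above 0.015 m or angle between any of jar, mount, eyepiece's own z axis and vertical above 0.3 rad).
It also fails if it takes over 69 s, if anything falls off the work surface, if the arm or the gripper's body presses on something with over 40 N, if the wrist force passes 120 N, or if a joint passes its speed limit or range.

## Working session

There is one attempt and no reset: what is moved stays moved. The work goes in short steps, Python scripts to look and compute and a shell command to move; the robot and the scene stay as the last step left them, time stands still between calls to the robot, and variables do not carry over. Pictures are saved under pics/ and viewed, about 8 in all and at most 12, crops included, and the job is handed in when it is done.

```bash
ls; mkdir -p pics; python3 - <<'E'
from plant import bot, viewer
import cv2, numpy as np, pickle
print(bot.get_obs())
ims=[]
for n in("scene","side","wrist"):
    c=viewer.capture(n); pickle.dump(c,open(f"pics/{n}0.pkl","wb")); 
    print(n,{k:v for k,v in c.items() if k not in("img","range_z")})
    cv2.imwrite(f"pics/{n}0.png",cv2.resize(c["img"][:,:,::-1],None,fx=1.5,fy=1.5))
E
```

```text
pics
{'t': 0.0, 'q': array([1.08132932e+00, 1.04707578e-01, 9.64627742e-02, 1.56389341e+00,
       1.33325902e-06, 1.35306799e+00]), 'qvel': array([-0.00080725,  0.00117158,  0.00049313, -0.00176564,  0.00013561,
        0.00046159]), 'effort': array([-3.00530628e-03, -5.56924760e+01,  5.03654408e+01,  1.66320358e-02,
       -3.69448780e-04, -1.34023139e-05]), 'ee_pos': array([0.16089057, 0.57768069, 0.2305139 ]), 'tcp_rot': array([ 0.21232711,  1.56071715, -0.21430893]), 'force': array([0.30858571, 0.24916275, 0.16026   ]), 'moment': array([ 0.01438596, -0.01428918, -0.0248055 ]), 'opening': 0.08551930774592939}
scene {'fx': 441.85423103835416, 'fy': 441.85423103835416, 'cx': 255.4167076596476, 'cy': 196.0510735553072, 'origin': array([1.08521191, 0.16681262, 1.07130555]), 'orientation': array([-1.39788668, -2.38921231,  0.68111627])}
side {'fx': 458.0257300746093, 'fy': 458.0257300746093, 'cx': 247.68708954824015, 'cy': 192.5130561655431, 'origin': array([-0.09515212, -0.91021418,  1.21644696]), 'orientation': array([-2.3179703 ,  0.78165562, -0.30896375])}
wrist {'fx': 305.3979234721774, 'fy': 305.3979234721774, 'cx': 254.66986768124843, 'cy': 193.63555068020477, 'T_tool_cam': array([[-1.13202401e-03, -2.91890239e-01,  9.56451152e-01,
        -1.41912560e-01],
       [ 9.99999359e-01, -3.64805894e-04,  1.07223459e-03,
         2.78576439e-04],
       [ 3.59442069e-05,  9.56451753e-01,  2.91890465e-01,
        -7.40174203e-02],
       [ 0.00000000e+00,  0.00000000e+00,  0.00000000e+00,
         1.00000000e+00]])}
```

View pics/scene0.png

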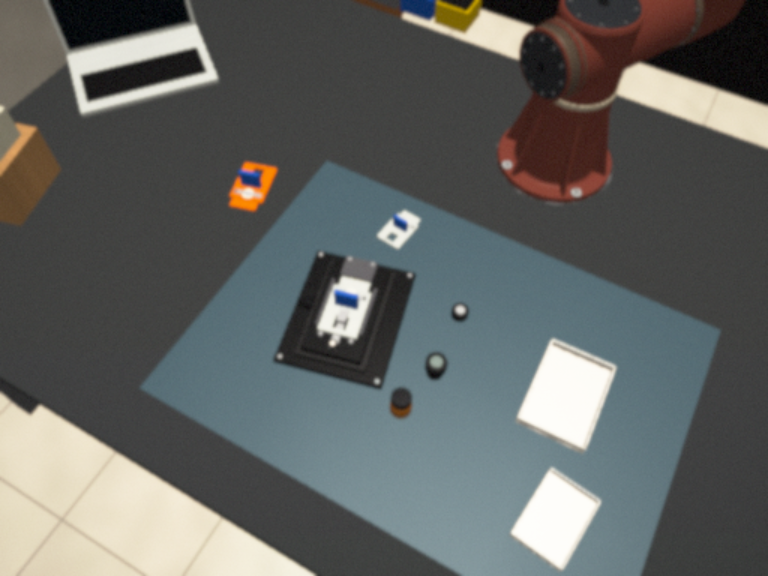

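View pics/side0.png

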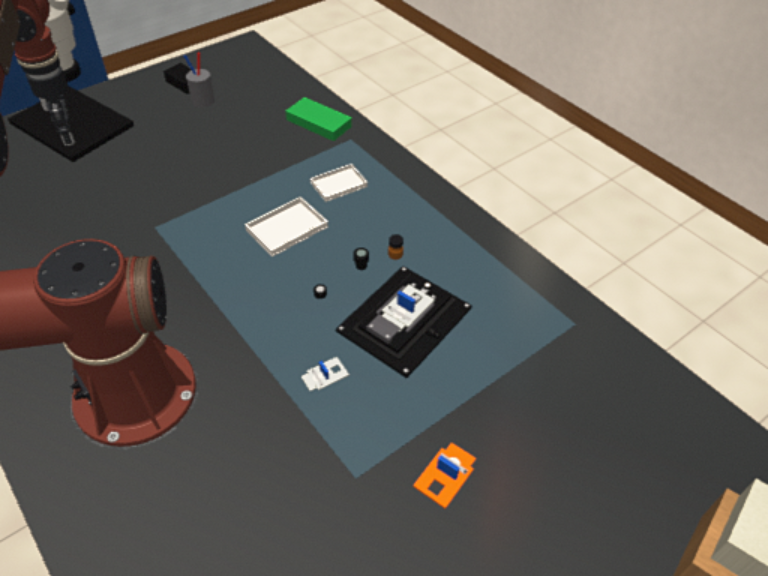

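The scene view (1.5x pixels) shows white carriers at (345,305) on the stage and at (400,230) loose and smaller, plus an orange one at (252,185). The one on the stage is meant: it is white, the larger, and hooked. There are two trays, at (568,395) and (557,517). I'll check their sizes by measuring them.

```bash
cat > h.py <<'E'
import numpy as np, cv2, pickle
from scipy.spatial.transform import Rotation as R
def pose(c,o=None):
    if "T_tool_cam" in c:
        T=np.eye(4);T[:3,:3]=R.from_rotvec(o["tcp_rot"]).as_matrix();T[:3,3]=o["ee_pos"];T=T@c["T_tool_cam"];return T[:3,:3],T[:3,3]
    return R.from_rotvec(c["orientation"]).as_matrix(),c["origin"]
def rays(c,uv,o=None):
    M,p=pose(c,o);uv=np.atleast_2d(uv).astype(float)
    d=np.c_[(uv[:,0]-c["cx"])/c["fx"],(uv[:,1]-c["cy"])/c["fy"],np.ones(len(uv))]
    return p,d@M.T
def onplane(c,uv,z,o=None):
    p,d=rays(c,uv,o);return p+d*((z-p[2])/d[:,2])[:,None]
def depthpts(c,uv,o=None):
    uv=np.atleast_2d(uv);p,d=rays(c,uv,o);r=c["range_z"][uv[:,1].astype(int),uv[:,0].astype(int)];return p+d*r[:,None]
def tri(c1,u1,c2,u2):
    p1,d1=rays(c1,u1);p2,d2=rays(c2,u2);d1=d1[0]/np.linalg.norm(d1[0]);d2=d2[0]/np.linalg.norm(d2[0])
    s=np.linalg.lstsq(np.c_[d1,-d2],p2-p1,rcond=None)[0];a=p1+s[0]*d1;b=p2+s[1]*d2
    return (a+b)/2,np.linalg.norm(a-b)
def load(n):return pickle.load(open(f"pics/{n}.pkl","rb"))
E
python3 - <<'E'
from h import *
np.set_printoptions(precision=4,suppress=True)
for n in("scene0","side0"):
    c=load(n);im=c["img"];hsv=cv2.cvtColor(im,cv2.COLOR_RGB2HSV)
    w=((hsv[...,1]<60)&(hsv[...,2]>150)).astype(np.uint8)
    cs,_=cv2.findContours(w,cv2.RETR_EXTERNAL,cv2.CHAIN_APPROX_NONE)
    print(n)
    for k in cs:
        m=k[:,0].mean(0); 
        P=onplane(c,k[:,0],.022)
        if not(0<P[:,0].mean()<.95 and abs(P[:,1].mean())<.7):continue
        r=cv2.minAreaRect((P[:,:2]*1000).astype(np.float32))
        if len(k)>60 or cv2.contourArea(k)<40: print("white",m*1.5,cv2.contourArea(k),[np.round(x,1) for x in r],depthpts(c,k[:,0].mean(0)[None])[0])
    b=((hsv[...,0]>108)&(hsv[...,0]<128)&(hsv[...,1]>150)&(hsv[...,2]>60)).astype(np.uint8)
    cs,_=cv2.findContours(b,cv2.RETR_EXTERNAL,cv2.CHAIN_APPROX_NONE)
    for k in cs:
        if cv2.contourArea(k)<20:continue
        mk=np.zeros_like(b);cv2.drawContours(mk,[k],-1,1,-1);v,u=np.nonzero(mk)
        P=depthpts(c,np.c_[u,v]);t=P[P[:,2]>np.percentile(P[:,2],75)]
        r=cv2.minAreaRect((t[:,:2]*1000).astype(np.float32))
        print("blue",np.array([u.mean(),v.mean()])*1.5,len(u),P.mean(0),P[:,2].min(),P[:,2].max(),r)
c=load("scene0");s=load("side0")
from itertools import product
# crops of stage
a=cv2.resize(c["img"][150:270,170:290,::-1],(400,400),interpolation=cv2.INTER_CUBIC)
b=cv2.resize(s["img"][170:260,215:325,::-1],(400,int(90*400/110)),interpolation=cv2.INTER_CUBIC)
b=cv2.copyMakeBorder(b,0,400-b.shape[0],0,0,0)
cv2.imwrite("pics/crop0.png",np.hstack([a,b]))
E
```

```text
scene0
white [520.5 574.5] 0.0 [array([830.8, 271. ]), array([0., 0.]), np.float64(0.0)] [ 0.8251  0.2733 -0.0012]
white [514.5 574.5] 0.0 [array([835.1, 263.2]), array([0., 0.]), np.float64(0.0)] [0.8301 0.2652 0.0008]
white [526.5 570. ] 0.0 [array([820.6, 276.3]), array([0., 0.]), np.float64(0.0)] [0.816  0.2783 0.0037]
white [522.  565.5] 0.0 [array([818.1, 268.1]), array([0., 0.]), np.float64(0.0)] [0.8126 0.2701 0.0005]
white [526.5 562.5] 0.0 [array([810.9, 272.3]), array([0., 0.]), np.float64(0.0)] [ 0.8047  0.2747 -0.0016]
white [534. 558.] 0.0 [array([799.4, 279.7]), array([0., 0.]), np.float64(0.0)] [0.7939 0.2819 0.0016]
white [519. 555.] 0.0 [array([806.5, 258.3]), array([0., 0.]), np.float64(0.0)] [1.0852 0.1668 1.0713]
white [519. 552.] 0.0 [array([802.5, 256.7]), array([0., 0.]), np.float64(0.0)] [0.7972 0.2584 0.002 ]
white [514.5   550.125] 1.0 [array([802.9, 249.4]), array([2.2, 4.5]), np.float64(29.3)] [ 0.7973  0.2515 -0.0006]
white [513. 504.] 0.0 [array([741.1, 220.6]), array([0., 0.]), np.float64(0.0)] [ 0.7333  0.2218 -0.002 ]
white [519.  502.5] 0.0 [array([
[... 17110 characters left out ...]
 0.0 [array([722.8, 215.4]), array([0., 0.]), np.float64(0.0)] [ 0.738   0.2363 -0.0002]
white [363. 186.] 0.0 [array([755.9, 213.3]), array([0., 0.]), np.float64(0.0)] [0.7696 0.2313 0.0028]
white [336.6884 178.726 ] 393.0 [array([715.9, 268.6]), array([104.9, 134.1]), np.float64(82.6)] [ 0.7338  0.3036 -0.0022]
blue [448.8041 466.2568] 74 [ 0.3849 -0.5394  0.0541] 0.010838968219049505 1.216446956771938 ((157.1243438720703, -723.9857177734375), (626.350830078125, 31.3466796875), 39.299522399902344)
blue [405.3833 300.5833] 90 [ 0.565  -0.1932  0.0699] 0.04453665566181142 0.08640868134187518 ((566.5260620117188, -191.33761596679688), (9.537199020385742, 40.6187744140625), 12.471187591552734)
```

View pics/crop0.png

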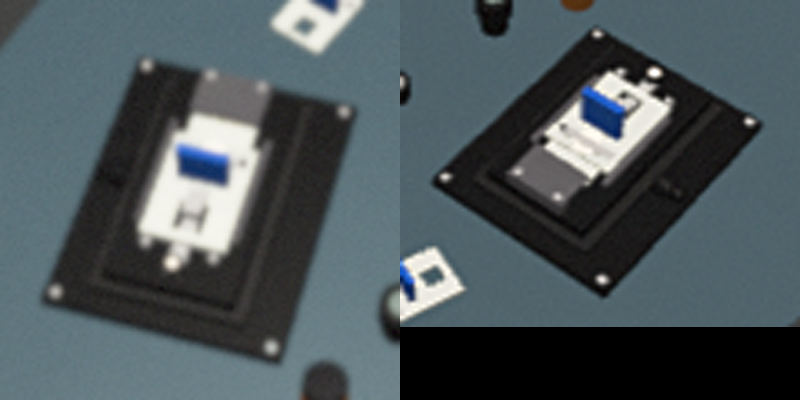

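The crop confirms it: a white carrier hooked on the black stage. The grey lip block is towards the robot, the claw is in the window, and the thumbscrew is at the far end. The screws put the stage at about (0.568, -0.187) with yaw about 0.24 rad. The big tray (about 170 long) is at about (0.517, 0.232). Next I work out the moves.

```bash
cat >> h.py <<'E'
def go(o,pos,yaw):
    """turn about tool x (jaw axis to world yaw, modulo pi), then shift in tool axes, mm"""
    M=R.from_rotvec(o["tcp_rot"]).as_matrix();y=M[:,1]
    cur=np.arctan2(y[1],y[0]);d=(yaw-cur+np.pi/2)%np.pi-np.pi/2
    M2=R.from_rotvec([0,0,d]).as_matrix()@M
    sh=M2.T@(np.array(pos)-o["ee_pos"])*1000
    return "turn about tool x %.3f"%(-d),"shift mm",np.round(sh,1)
E
python3 - <<'E'
from h import *; from plant import bot
np.set_printoptions(precision=4,suppress=True)
o=bot.get_obs();print(R.from_rotvec(o["tcp_rot"]).as_matrix())
print("via tray",go(o,[.47,.23,.25],np.pi/2+.02)); print("to stage",go(o,[.5685,-.187,.20],np.pi/2+.241))
E
```

```text
[[-0.0005  0.2684  0.9633]
 [-0.0009  0.9633 -0.2684]
 [-1.     -0.001  -0.0002]]
via tray ('turn about tool x -0.292', 'shift mm', array([ -19. , -353.9,  302. ]))
to stage ('turn about tool x -0.513', 'shift mm', array([  31.5, -839.9,  213.3]))
```

```bash
python3 -m jog '[[[0,0,0],-0.098,85],[[0,0,0],-0.097,85],[[0,0,0],-0.097,85],[[-1.4,-25.3,21.6],0,85],[[-1.4,-25.3,21.6],0,85],[[-1.4,-25.3,21.6],0,85],[[-1.4,-25.3,21.6],0,85],[[-1.4,-25.3,21.6],0,85],[[-1.4,-25.3,21.6],0,85],[[-1.4,-25.3,21.6],0,85],[[-1.4,-25.3,21.6],0,85],[[-1.4,-25.3,21.6],0,85],[[-1.4,-25.3,21.6],0,85],[[-1.4,-25.3,21.6],0,85],[[-1.4,-25.3,21.6],0,85],[[-1.4,-25.3,21.6],0,85],[[-1.4,-25.3,21.6],0,85],[[0,0,0],0,85],[[0,0,0],0,85]]' 20
python3 - <<'E'
from h import *; from plant import bot,viewer
np.set_printoptions(precision=4,suppress=True)
o=bot.get_obs();c=viewer.capture("wrist");pickle.dump((c,o),open("pics/w1.pkl","wb"))
cv2.imwrite("pics/w1.png",c["img"][:,:,::-1])
g=cv2.cvtColor(c["img"],cv2.COLOR_RGB2HSV);w=((g[...,1]<60)&(g[...,2]>140)).astype(np.uint8)
w=cv2.morphologyEx(w,cv2.MORPH_CLOSE,np.ones((7,7)))
cs,_=cv2.findContours(w,cv2.RETR_EXTERNAL,cv2.CHAIN_APPROX_NONE);
for k in sorted(cs,key=cv2.contourArea)[-3:]:
    P=onplane(c,k[:,0],.022,o);print(k[:,0].mean(0),cv2.contourArea(k),cv2.minAreaRect((P[:,:2]*1000).astype(np.float32)))
print("to stage",go(o,[.5685,-.187,.22],np.pi/2+.241),o["q"])
E
```

```text
t: 1.73
ee_pos: [0.4713, 0.2287, 0.2505]
tcp_rot: [-0.014, 1.572, 0.014]
force: [0.5, 0.1, -0.5]
opening: 0.0849
[ 62.7179 150.6923] 137.5 ((459.4722900390625, -4.495375633239746), (15.563465118408203, 16.726787567138672), 80.94345092773438)
[292.3004 317.1564] 3213.5 ((699.640380859375, 287.69927978515625), (89.36671447753906, 104.90853881835938), 83.2452621459961)
[251.3612 192.1084] 11793.5 ((516.4037475585938, 225.58389282226562), (171.03057861328125, 119.6949234008789), 1.341921329498291)
to stage ('turn about tool x -0.224', 'shift mm', array([  30.5, -426.9,   -4.8])) [ 0.2017 -0.1221 -0.0928  1.6009  0.0001  0.1845]
```

View pics/w1.png

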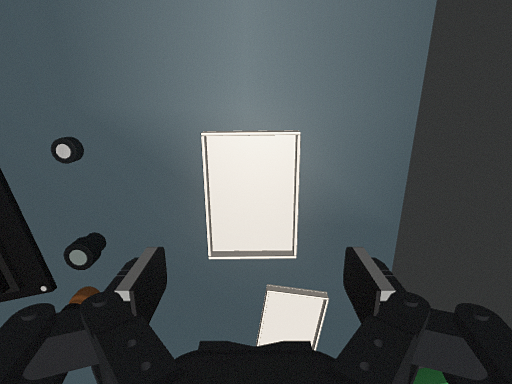

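The wrist view shows the tray at (251,192). It measures 171 x 120, so it is the right one, centred at (0.516, 0.226) with yaw 0.023. Next, go over the stage.

```bash
python3 -m jog '[[[0,0,0],-0.112,85],[[0,0,0],-0.112,85],[[0.7,-28.5,-3.3],0,85],[[0.7,-28.5,-3.3],0,85],[[0.7,-28.5,-3.3],0,85],[[0.7,-28.5,-3.3],0,85],[[0.7,-28.5,-3.3],0,85],[[0.7,-28.5,-3.3],0,85],[[0.7,-28.5,-3.3],0,85],[[0.7,-28.5,-3.3],0,85],[[0.7,-28.5,-3.3],0,85],[[0.7,-28.5,-3.3],0,85],[[0.7,-28.5,-3.3],0,85],[[0.7,-28.5,-3.3],0,85],[[0.7,-28.5,-3.3],0,85],[[0.7,-28.5,-3.3],0,85],[[0.7,-28.5,-3.3],0,85],[[0,0,0],0,85],[[0,0,0],0,85]]'
python3 - <<'E'
from h import *; from plant import bot,viewer
np.set_printoptions(precision=4,suppress=True)
o=bot.get_obs();c=viewer.capture("wrist");pickle.dump((c,o),open("pics/w2.pkl","wb"))
cv2.imwrite("pics/w2.png",cv2.resize(c["img"][:,:,::-1],None,fx=1.5,fy=1.5,interpolation=cv2.INTER_CUBIC))
g=cv2.cvtColor(c["img"],cv2.COLOR_RGB2HSV)
b=((g[...,0]>108)&(g[...,0]<128)&(g[...,1]>150)&(g[...,2]>60)).astype(np.uint8)
v,u=np.nonzero(b);P=depthpts(c,np.c_[u,v],o);ok=abs(P[:,2]-.084)<.006
print(len(u),P.mean(0),"top",cv2.minAreaRect((onplane(c,np.c_[u,v][ok],.084,o)[:,:2]*1000).astype(np.float32)),np.percentile(P[:,2],[5,50,95]))
w=((g[...,1]<60)&(g[...,2]>130)).astype(np.uint8)
cs,_=cv2.findContours(w,cv2.RETR_EXTERNAL,cv2.CHAIN_APPROX_NONE);
for k in cs:
    P=onplane(c,k[:,0],.044,o)
    if len(k)>3 and np.linalg.norm(P[:,:2].mean(0)-[.568,-.187])<.2:print(k[:,0].mean(0)*1.5,cv2.contourArea(k),cv2.minAreaRect((P[:,:2]*1000).astype(np.float32)),onplane(c,k[:,0].mean(0),.012,o)[0])
E
```

```text
t: 3.37
ee_pos: [0.5259, -0.1965, 0.2399]
tcp_rot: [-0.191, 1.563, 0.192]
force: [0.3, 0.3, -0.3]
opening: 0.085
125 [ 0.5629 -0.1869  0.0863] top ((567.8201293945312, -186.3320770263672), (7.834511756896973, 41.918067932128906), 13.91900634765625) [0.0817 0.0832 0.0847]
[399. 426.] 0.0 ((667.3085327148438, -145.9314422607422), (3.6656856536865234e-06, 2.543731451034546), 13.886032104492188) [ 0.6875 -0.1394  0.012 ]
[484.1667 425.    ] 0.5 ((649.2169799804688, -75.79208374023438), (1.4607999324798584, 5.086397171020508), 13.886374473571777) [ 0.6675 -0.063   0.012 ]
[474.75 425.25] 1.0 ((651.1897583007812, -83.77232360839844), (1.5396684408187866, 1.270566701889038), 17.32151985168457) [ 0.6698 -0.0714  0.012 ]
[465.   425.25] 1.0 ((653.1748046875, -91.80230712890625), (1.4607338905334473, 10.097042083740234), 13.88569450378418) [ 0.672  -0.0802  0.012 ]
[454.5 426. ] 0.0 ((656.01318359375, -100.2338638305664), (2.927654504776001, 2.6226043701171875e-06), 16.6107177734375) [ 0.6751 -0.0894  0.012 ]
[447.     425.3571] 3.0 ((656.8367309570312, -106.61463928222656), (1.460555791854858
[... 11613 characters left out ...]
19), (5.47936487197876, 1.5787824392318726), 55.86164474487305) [ 0.501 -0.381  0.012]
[497.7632 154.1053] 34.5 ((436.35009765625, -133.68185424804688), (7.285066604614258, 6.360138416290283), 18.030988693237305) [ 0.4349 -0.1261  0.012 ]
[264.3947 152.7632] 32.5 ((475.635986328125, -293.7965393066406), (6.086981296539307, 7.489529132843018), 13.962337493896484) [ 0.4775 -0.3016  0.012 ]
[160.5 135. ] 0.0 ((481.2738037109375, -366.3844299316406), (1.1116266250610352e-05, 2.0923523902893066), 13.967534065246582) [ 0.4838 -0.3808  0.012 ]
[432.5885 154.7252] 47263.0 ((476.8446044921875, -178.87062072753906), (247.22793579101562, 401.0645751953125), 13.996603012084961) [ 0.4476 -0.175   0.012 ]
```

View pics/w2.png

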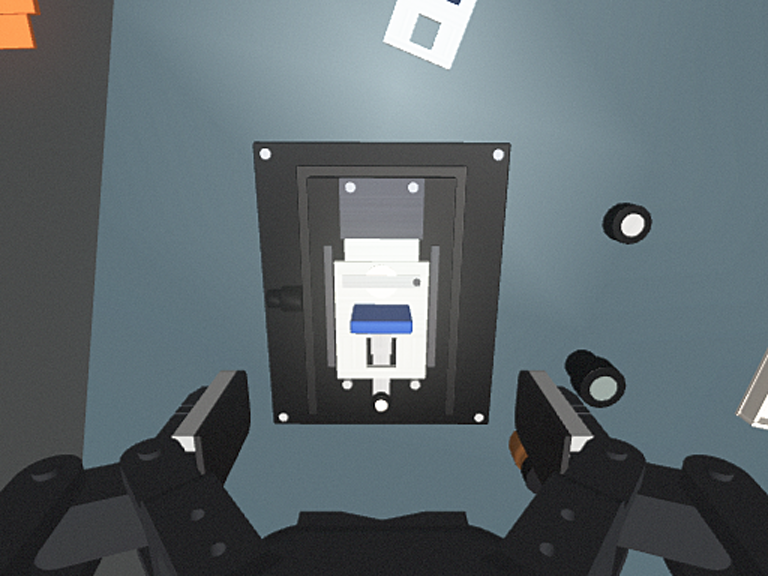

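The wrist view shows the carrier's bar at (381,318), the claw in the window at (381,350) and the lip block at (381,208). The bar centre is at about (0.5685, -0.1865) with yaw 0.243. Next I position over it and descend.

```bash
python3 -c "
from h import *; from plant import bot
print(go(bot.get_obs(),[.5685,-.1865,.054],np.pi/2+.242))"
```

```text
('turn about tool x 0.003', 'shift mm', array([186.2,  -1.5,  43.6]))
```

```bash
python3 -m jog '[[[0,-0.5,14.6],0.003,85],[[0,-0.5,14.5],0,85],[[0,-0.5,14.5],0,85],[[28,0,0],0,85],[[28,0,0],0,85],[[28,0,0],0,85],[[28,0,0],0,85],[[24,0,0],0,75],[[20,0,0],0,65],[[15,0,0],0,58],[[15.2,0,0],0,55],[[0,0,0],0,55],[[0,0,0],0,55],[[0,0,0],0,55],[[0,0,0],0,55]]' 20
python3 - <<'E'
from h import *; from plant import bot,viewer
o=bot.get_obs();print(o["force"],go(o,[.5685,-.1865,.054],np.pi/2+.242))
c=viewer.capture("wrist");cv2.imwrite("pics/w3.png",c["img"][:,:,::-1])
E
```

```text
t: 4.67
ee_pos: [0.5695, -0.1876, 0.0558]
tcp_rot: [-0.191, 1.561, 0.189]
force: [0.8, -0.6, -0.2]
opening: 0.0549
[ 0.78533479 -0.62843265 -0.18440783] ('turn about tool x 0.000', 'shift mm', array([ 1.8,  1.3, -0.7]))
```

View pics/w3.png

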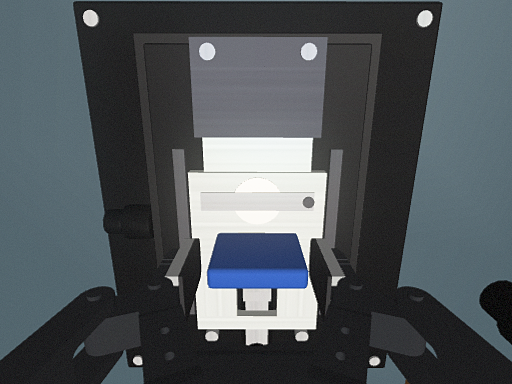

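The pads straddle the bar (208 to 307 px) with about 1 mm offset, so I'll correct that and close lightly.

```bash
python3 -m jog '[[[1.2,0.9,-0.5],0,52],[[0,0,0],0,50],[[0,0,0],0,48],[[0,0,0],0,46],[[0,0,0],0,44],[[0,0,0],0,42],[[0,0,0],0,40],[[0,0,0],0,40],[[0,0,0],0,40],[[0,0,0],0,40]]' 25
```

```text
t: 5.55
ee_pos: [0.5679, -0.187, 0.0532]
tcp_rot: [-0.189, 1.562, 0.189]
force: [-1.4, 2.0, 5.4]
opening: 0.0436
```

```bash
cat > f.py <<'E'
from h import *; from plant import bot
o=bot.get_obs();M=R.from_rotvec(o["tcp_rot"]).as_matrix();X=np.array([np.cos(.242),np.sin(.242),0]);Y=np.array([-X[1],X[0],0])
d=(o["ee_pos"]-np.array([.5679,-.187,.0532]))*1000
print("stage x,y,z mm %.2f %.2f %.2f"%(d@X,d@Y,d[2]),"F %.1f %.1f %.1f"%(o["force"]@X,o["force"]@Y,o["force"][2]),"My %.3f"%(o["moment"]@Y),"t %.1f"%o["t"],"op %.1f"%(o["opening"]*1e3))
E
python3 f.py; python3 -m jog '[[[0,0,-0.5],0,40],[[0,0,-0.5],0,40],[[0,0,-0.5],0,40],[[0,0,-0.5],0,40],[[0,0,-0.5],0,40],[[0,0,-0.5],0,40],[[0,0,-0.5],0,40],[[0,0,-0.5],0,40],[[0,0,0],0,40],[[0,0,0],0,40]]' >/dev/null; python3 f.py
```

```text
stage x,y,z mm 0.03 -0.02 -0.03 F -0.9 2.3 5.4 My 0.225 t 5.5 op 43.6
stage x,y,z mm -3.72 -0.23 0.00 F 4.8 0.9 2.5 My -0.945 t 6.4 op 43.4
```

```bash
for i in 1 2; do python3 -m jog '[[[0,0,-0.3],0,40],[[0,0,-0.3],0,40],[[0,0,-0.2],0,40],[[0,0,0],0,40]]' >/dev/null; python3 f.py;done
```

```text
stage x,y,z mm -4.46 -0.20 0.01 F 4.7 0.6 1.7 My -0.965 t 6.7 op 43.4
stage x,y,z mm -5.25 -0.18 -0.01 F 5.5 0.7 2.2 My -1.038 t 7.0 op 43.6
```

```bash
python3 -m jog '[[[0,0,-0.3],0,40],[[0,0,-0.2],0,40],[[0,0,-0.2],0,40],[[0,0,0],0,40]]' >/dev/null; python3 f.py
```

```text
stage x,y,z mm -5.96 -0.18 -0.04 F 5.0 0.5 2.6 My -1.016 t 7.4 op 43.5
```

```bash
python3 -m jog '[[[0,0,-0.3],0,40],[[0,0,-0.2],0,40],[[0,0,-0.2],0,40],[[0,0,0],0,40]]' >/dev/null; python3 f.py
```

```text
stage x,y,z mm -6.65 -0.17 -0.02 F 4.8 1.1 1.6 My -1.074 t 7.7 op 43.5
```

```bash
python3 -m jog '[[[0,0,-0.2],0,40],[[0,0,-0.2],0,40],[[0,0,0],0,40]]' >/dev/null; python3 f.py
```

```text
stage x,y,z mm -7.03 -0.18 -0.02 F 6.1 0.4 1.7 My -1.089 t 8.0 op 43.3
```

```bash
python3 -m jog '[[[0,0,-0.2],0,40],[[0,0,-0.2],0,40],[[0,0,0],0,40]]' >/dev/null; python3 f.py
```

```text
stage x,y,z mm -7.42 -0.19 -0.01 F 5.4 1.1 1.8 My -1.040 t 8.2 op 43.3
```

```bash
python3 -m jog '[[[0,0,-0.2],0,40],[[0,0,-0.2],0,40],[[0,0,0],0,40]]' >/dev/null; python3 f.py
```

```text
stage x,y,z mm -7.81 -0.20 0.00 F 5.4 1.4 2.3 My -0.991 t 8.5 op 43.9
```

I'll chain short typed moves with a force check between them, so that a rise in force stops the chain.

```bash
cat >> f.py <<'E'
import sys
if len(sys.argv)>1: sys.exit(int(o["force"]@X>7.6 or o["moment"]@Y<float(sys.argv[1])))
E
g='python3 f.py -1.4'
python3 -m jog '[[[0,0,-0.2],0,40],[[0,0,-0.15],0,40],[[0,0,0],0,40]]' >/dev/null; $g &&
python3 -m jog '[[[0,0,-0.2],0,40],[[0,0,-0.15],0,40],[[0,0,0],0,40]]' >/dev/null && $g &&
python3 -m jog '[[[0,0,-0.2],0,40],[[0,0,-0.15],0,40],[[0,0,0],0,40]]' >/dev/null && $g &&
python3 -m jog '[[[0,0,-0.2],0,40],[[0,0,-0.15],0,40],[[0,0,0],0,40]]' >/dev/null && $g &&
python3 -m jog '[[[0,0,-0.2],0,40],[[0,0,-0.15],0,40],[[0,0,0],0,40]]' >/dev/null && $g &&
python3 -m jog '[[[0,0,-0.2],0,40],[[0,0,-0.15],0,40],[[0,0,0],0,40]]' >/dev/null && $g &&
python3 -m jog '[[[0,0,-0.2],0,40],[[0,0,-0.15],0,40],[[0,0,0],0,40]]' >/dev/null && $g &&
python3 -m jog '[[[0,0,-0.2],0,40],[[0,0,-0.15],0,40],[[0,0,0],0,40]]' >/dev/null && $g
```

```text
stage x,y,z mm -8.17 -0.19 -0.01 F 5.8 1.4 2.9 My -1.101 t 8.7 op 43.3
stage x,y,z mm -8.48 -0.18 -0.00 F 6.0 1.0 2.1 My -1.103 t 9.0 op 43.6
stage x,y,z mm -8.84 -0.17 -0.03 F 5.9 2.7 1.8 My -1.094 t 9.2 op 43.4
stage x,y,z mm -9.16 -0.16 0.01 F 5.7 0.3 2.3 My -1.098 t 9.5 op 43.4
stage x,y,z mm -9.52 -0.19 -0.00 F 6.6 0.9 1.6 My -1.116 t 9.7 op 43.4
stage x,y,z mm -9.89 -0.21 0.01 F 6.3 1.3 2.1 My -1.047 t 10.0 op 43.2
stage x,y,z mm -10.21 -0.20 -0.00 F 6.7 0.1 2.0 My -1.105 t 10.2 op 43.6
stage x,y,z mm -10.55 -0.15 -0.02 F 5.7 1.5 1.9 My -1.075 t 10.5 op 43.4
```

```bash
g='python3 f.py -1.38'
python3 -m jog '[[[0,0,-0.2],0,40],[[0,0,-0.15],0,40],[[0,0,0],0,40]]' >/dev/null; $g &&
python3 -m jog '[[[0,0,-0.2],0,40],[[0,0,-0.15],0,40],[[0,0,0],0,40]]' >/dev/null && $g &&
python3 -m jog '[[[0,0,-0.2],0,40],[[0,0,-0.15],0,40],[[0,0,0],0,40]]' >/dev/null && $g &&
python3 -m jog '[[[0,0,-0.2],0,40],[[0,0,-0.15],0,40],[[0,0,0],0,40]]' >/dev/null && $g &&
python3 -m jog '[[[0,0,-0.2],0,40],[[0,0,-0.15],0,40],[[0,0,0],0,40]]' >/dev/null && $g &&
python3 -m jog '[[[0,0,-0.2],0,40],[[0,0,-0.15],0,40],[[0,0,0],0,40]]' >/dev/null && $g &&
python3 -m jog '[[[0,0,-0.2],0,40],[[0,0,-0.15],0,40],[[0,0,0],0,40]]' >/dev/null && $g &&
python3 -m jog '[[[0,0,-0.2],0,40],[[0,0,-0.15],0,40],[[0,0,0],0,40]]' >/dev/null && $g &&
python3 -m jog '[[[0,0,-0.2],0,40],[[0,0,-0.15],0,40],[[0,0,0],0,40]]' >/dev/null && $g &&
python3 -m jog '[[[0,0,-0.2],0,40],[[0,0,-0.15],0,40],[[0,0,0],0,40]]' >/dev/null && $g
```

```text
stage x,y,z mm -10.91 -0.18 -0.00 F 6.2 1.2 2.1 My -1.161 t 10.7 op 43.5
stage x,y,z mm -11.26 -0.17 -0.02 F 6.1 1.2 2.5 My -1.134 t 11.0 op 43.5
stage x,y,z mm -11.58 -0.16 -0.02 F 6.2 1.3 2.2 My -1.219 t 11.2 op 43.4
stage x,y,z mm -11.92 -0.17 0.01 F 6.1 1.5 1.6 My -1.245 t 11.5 op 43.9
stage x,y,z mm -12.27 -0.19 -0.01 F 6.2 1.1 1.4 My -1.174 t 11.7 op 43.7
stage x,y,z mm -12.62 -0.20 0.00 F 6.6 0.2 2.1 My -1.189 t 12.0 op 43.2
stage x,y,z mm -12.97 -0.21 0.02 F 5.7 1.3 1.9 My -1.163 t 12.2 op 43.3
stage x,y,z mm -13.31 -0.17 -0.01 F 5.3 0.7 1.5 My -1.149 t 12.5 op 43.7
stage x,y,z mm -13.66 -0.18 -0.01 F 6.7 1.3 1.6 My -1.182 t 12.7 op 43.7
stage x,y,z mm -14.02 -0.14 -0.03 F 5.1 1.5 1.9 My -1.241 t 13.0 op 43.6
```

```bash
g='python3 f.py -1.45'
python3 -m jog '[[[0,0,-0.2],0,40],[[0,0,-0.15],0,40],[[0,0,0],0,40]]' >/dev/null; $g &&
python3 -m jog '[[[0,0,-0.2],0,40],[[0,0,-0.15],0,40],[[0,0,0],0,40]]' >/dev/null && $g &&
python3 -m jog '[[[0,0,-0.2],0,40],[[0,0,-0.15],0,40],[[0,0,0],0,40]]' >/dev/null && $g &&
python3 -m jog '[[[0,0,-0.2],0,40],[[0,0,-0.15],0,40],[[0,0,0],0,40]]' >/dev/null && $g &&
python3 -m jog '[[[0,0,-0.2],0,40],[[0,0,-0.15],0,40],[[0,0,0],0,40]]' >/dev/null && $g &&
python3 -m jog '[[[0,0,-0.2],0,40],[[0,0,-0.15],0,40],[[0,0,0],0,40]]' >/dev/null && $g &&
python3 -m jog '[[[0,0,-0.2],0,40],[[0,0,-0.15],0,40],[[0,0,0],0,40]]' >/dev/null && $g &&
python3 -m jog '[[[0,0,-0.2],0,40],[[0,0,-0.15],0,40],[[0,0,0],0,40]]' >/dev/null && $g &&
python3 -m jog '[[[0,0,-0.2],0,40],[[0,0,-0.15],0,40],[[0,0,0],0,40]]' >/dev/null && $g &&
python3 -m jog '[[[0,0,-0.2],0,40],[[0,0,-0.15],0,40],[[0,0,0],0,40]]' >/dev/null && $g
```

```text
stage x,y,z mm -14.27 -0.17 0.01 F 5.7 1.0 0.7 My -1.299 t 13.2 op 43.4
stage x,y,z mm -14.28 -0.16 0.01 F 9.2 2.0 0.9 My -1.686 t 13.5 op 43.8
```

The stop is at -14.28 mm, where the force steps up by about 3 N. Now I ease off about 1.4 mm.

```bash
python3 -m jog '[[[0,0,0.4],0,40],[[0,0,0.4],0,40],[[0,0,0.4],0,40],[[0,0,0.4],0,40],[[0,0,0],0,40],[[0,0,0],0,40]]' 20 >/dev/null; python3 f.py; python3 -c "
from h import *; from plant import bot
o=bot.get_obs();print(o['force'],o['moment'],o['ee_pos'])"
```

```text
stage x,y,z mm -14.28 -0.19 -0.01 F -0.2 1.4 6.0 My 0.199 t 14.0 op 43.6
[-0.53803553  1.27932115  5.97330465] [ 0.31411804  0.2825421  -0.03263649] [ 0.55407782 -0.19061121  0.05318748]
```

```bash
python3 -m jog '[[[0,0,0.2],0,40],[[0,0,0],0,40],[[0,0,0],0,40]]' >/dev/null; python3 f.py
```

```text
stage x,y,z mm -14.28 -0.14 -0.06 F -1.5 0.7 7.6 My 0.368 t 14.2 op 43.2
```

```bash
python3 -m jog '[[[-0.3,0,0],0,40],[[0,0,0],0,40],[[0,0,0],0,40]]' >/dev/null; python3 f.py;  python3 -m jog '[[[-0.3,0,0],0,40],[[0,0,0],0,40],[[0,0,0],0,40]]' >/dev/null; python3 f.py
```

```text
stage x,y,z mm -13.95 -0.13 -0.01 F -1.2 0.8 4.0 My 0.254 t 14.5 op 43.4
stage x,y,z mm -13.41 -0.01 -0.01 F 2.0 -0.8 -1.6 My -0.381 t 14.7 op 43.6
```

```bash
python3 -m jog '[[[0,0,0.25],0,40],[[0,0,0.25],0,40],[[0,0,0],0,40],[[0,0,0],0,40]]' >/dev/null; python3 f.py;python3 f.py
```

```text
stage x,y,z mm -12.77 0.01 0.22 F 3.9 -1.6 -2.4 My -0.717 t 15.1 op 43.2
stage x,y,z mm -12.77 0.01 0.22 F 3.9 -1.6 -2.4 My -0.717 t 15.1 op 43.2
```

```bash
cat > tilt.py <<'E'
from h import *; from plant import bot,viewer
o=bot.get_obs();c=viewer.capture("wrist")
X=np.array([np.cos(.242),np.sin(.242),0]);Y=np.array([-X[1],X[0],0])
v,u=np.mgrid[0:384:1,0:512:1];uv=np.c_[u.ravel(),v.ravel()];r=c["range_z"].ravel()
g=cv2.cvtColor(c["img"],cv2.COLOR_RGB2HSV).reshape(-1,3);m=(g[:,1]<60)&(g[:,2]>130)&(r>0.02)
P=depthpts(c,uv[m],o);q=P-o["ee_pos"];x=q@X*1e3;y=q@Y*1e3;z=P[:,2]*1e3
s=(abs(y)<34)&(z>30)&(z<75)&(abs(x)<62)
a=(x<-8)&(x>-34)&s&(abs(y)>22); b=(x>12)&s
for it in range(5):
    A=np.c_[x[s],np.ones(s.sum())];k=np.linalg.lstsq(A,z[s],rcond=None)[0];s&=abs(z-k[0]*x-k[1])<2.
print("n",s.sum(),"x range",np.percentile(x[s],[1,99]).round(),"tilt %.3f"%k[0],"top z at tool x %.1f"%k[1],"res %.2f"%np.std(z[s]-k[0]*x[s]-k[1]))
E
python3 tilt.py; python3 -m jog '[[[-0.4,0,0],0,40],[[-0.3,0,0],0,40],[[-0.3,0,0],0,40],[[0,0,0],0,40]]' >/dev/null; python3 f.py; python3 tilt.py
```

```text
n 10949 x range [-39.  61.] tilt 0.001 top z at tool x 43.8 res 0.75
stage x,y,z mm -12.97 0.26 1.22 F 2.6 -0.0 -4.9 My -0.785 t 15.4 op 43.5
n 10955 x range [-39.  60.] tilt 0.003 top z at tool x 44.7 res 0.75
```

```bash
python3 -m jog '[[[0,0,0],0,40],[[0,0,0],0,40],[[0,0,0],0,40]]' >/dev/null; python3 f.py; python3 -m jog '[[[-0.3,0,0],0,40],[[0,0,0],0,40],[[0,0,0],0,40]]' >/dev/null; python3 f.py;python3 -m jog '[[[-0.3,0,0],0,40],[[0,0,0],0,40],[[0,0,0],0,40]]' >/dev/null; python3 f.py; python3 tilt.py
```

```text
stage x,y,z mm -12.98 0.22 1.23 F 2.8 0.9 -4.6 My -0.810 t 15.7 op 43.6
stage x,y,z mm -12.92 0.10 1.69 F 3.2 1.3 -3.9 My -0.798 t 16.0 op 44.1
stage x,y,z mm -12.89 0.03 2.02 F 2.9 0.7 -3.9 My -0.797 t 16.2 op 43.5
n 11132 x range [-39.  61.] tilt 0.002 top z at tool x 45.6 res 0.76
```

Rising past 1.5 mm with a constant Fz shows the carrier is free of the claw lip. I continue level until the nose meets the stage lip, then follow the tilt arc.

```bash
python3 -m jog '[[[-0.5,0,0],0,40],[[-0.5,0,0],0,40],[[-0.5,0,0],0,40],[[-0.5,0,0],0,40],[[0,0,0],0,40]]' >/dev/null; python3 f.py;python3 -m jog '[[[-0.5,0,0],0,40],[[-0.5,0,0],0,40],[[-0.5,0,0],0,40],[[0,0,0],0,40]]' >/dev/null; python3 f.py; python3 tilt.py
```

```text
stage x,y,z mm -12.83 -0.14 4.17 F 2.9 0.7 -4.1 My -0.804 t 16.7 op 43.5
stage x,y,z mm -12.85 -0.08 5.63 F 3.6 0.2 -5.1 My -0.757 t 17.0 op 43.3
n 11754 x range [-40.  61.] tilt 0.001 top z at tool x 49.1 res 0.77
```

```bash
python3 -m jog '[[[-0.5,0,0],0,40],[[-0.4,0,0],0,40],[[0,0,0],0,40]]' >/dev/null; python3 f.py;python3 -m jog '[[[-0.4,0,-0.3],0,40],[[-0.4,0,-0.3],0,40],[[0,0,0],0,40]]' >/dev/null; python3 f.py; python3 tilt.py
```

```text
stage x,y,z mm -12.87 -0.02 6.47 F 2.9 1.1 -3.7 My -0.787 t 17.3 op 43.7
stage x,y,z mm -13.49 0.00 7.12 F 3.5 -0.6 -5.5 My -1.042 t 17.6 op 43.8
n 11202 x range [-41.  61.] tilt 0.008 top z at tool x 50.6 res 0.76
```

```bash
python3 -m jog '[[[-0.5,0,-0.3],0,40],[[-0.5,0,-0.3],0,40],[[0,0,0],0,40]]' >/dev/null; python3 f.py; python3 tilt.py; python3 -m jog '[[[-0.5,0,-0.35],0,40],[[-0.5,0,-0.35],0,40],[[0,0,0],0,40]]' >/dev/null; python3 f.py; python3 tilt.py
```

```text
stage x,y,z mm -14.26 0.03 8.13 F 2.5 0.4 -6.1 My -0.910 t 17.9 op 43.7
n 11150 x range [-42.  61.] tilt 0.029 top z at tool x 51.5 res 0.76
stage x,y,z mm -14.98 0.06 9.12 F 3.6 -0.3 -7.6 My -0.854 t 18.2 op 43.3
n 11133 x range [-40.  61.] tilt 0.049 top z at tool x 52.3 res 0.75
```

It pivots cleanly in the pads, with tilt at 0.049. I continue along the arc.

```bash
python3 -m jog '[[[-0.5,0,-0.37],0,40],[[-0.5,0,-0.37],0,40],[[-0.5,0,-0.37],0,40],[[-0.5,0,-0.37],0,40],[[0,0,0],0,40]]' >/dev/null; python3 f.py; python3 tilt.py; python3 -m jog '[[[-0.5,0,-0.4],0,40],[[-0.5,0,-0.4],0,40],[[-0.5,0,-0.4],0,40],[[-0.5,0,-0.4],0,40],[[0,0,0],0,40]]' >/dev/null; python3 f.py; python3 tilt.py
```

```text
stage x,y,z mm -16.59 0.05 11.12 F 0.9 -1.5 -7.7 My -0.449 t 18.6 op 43.7
n 10570 x range [-37.  61.] tilt 0.091 top z at tool x 53.9 res 0.73
stage x,y,z mm -18.19 0.08 13.10 F -0.3 -0.3 -9.1 My -0.158 t 19.1 op 43.5
n 9218 x range [-35.  59.] tilt 0.130 top z at tool x 55.4 res 0.74
```

```bash
python3 -m jog '[[[-0.5,0,-0.2],0,40],[[-0.5,0,-0.2],0,40],[[-0.5,0,-0.2],0,40],[[-0.5,0,-0.2],0,40],[[0,0,0],0,40],[[0,0,0],0,40]]' >/dev/null; python3 f.py; python3 tilt.py
```

```text
stage x,y,z mm -18.94 0.21 14.92 F -2.2 -0.1 -11.9 My 0.124 t 19.7 op 43.7
n 8286 x range [-37.  54.] tilt 0.163 top z at tool x 56.7 res 0.75
```

The tilt is 0.163, with the far edge about 22 mm above the floor and the nose still under the lip, so step 1 is met. Now I slide to +x, tilted and over the claw, to bring the nose out.

```bash
python3 -m jog '[[[-0.1,0,1],0,40],[[-0.1,0,1],0,40],[[-0.1,0,1],0,40],[[-0.1,0,1],0,40],[[0,0,0],0,40]]' >/dev/null; python3 f.py; python3 -m jog '[[[-0.2,0,1.3],0,40],[[-0.2,0,1.3],0,40],[[-0.2,0,1.3],0,40],[[-0.2,0,1.3],0,40],[[0,0,0],0,40]]' >/dev/null; python3 f.py; python3 tilt.py
```

```text
stage x,y,z mm -13.88 -0.18 16.23 F 1.3 1.3 -6.0 My -0.687 t 20.1 op 43.3
stage x,y,z mm -8.94 -0.36 16.87 F 1.9 -0.3 -4.3 My -0.545 t 20.6 op 43.4
n 8701 x range [-45.  56.] tilt 0.186 top z at tool x 58.3 res 0.88
```

```bash
python3 -m jog '[[[-0.2,0,1.3],0,40],[[-0.2,0,1.3],0,40],[[-0.2,0,1.3],0,40],[[-0.2,0,1.3],0,40],[[0,0,0],0,40]]' >/dev/null; python3 f.py; python3 -m jog '[[[-0.3,0,1.5],0,40],[[-0.3,0,1.5],0,40],[[-0.3,0,1.5],0,40],[[-0.3,0,1.5],0,40],[[-0.3,0,1.5],0,40],[[-0.3,0,1.5],0,40],[[0,0,0],0,40]]' >/dev/null; python3 f.py; python3 tilt.py
```

```text
stage x,y,z mm -4.15 -0.08 17.30 F 0.3 0.6 -3.3 My 0.009 t 21.0 op 43.6
stage x,y,z mm 5.01 -0.06 19.09 F 0.5 -0.2 -3.0 My -0.003 t 21.6 op 43.6
n 9606 x range [-51.  56.] tilt 0.188 top z at tool x 60.4 res 0.91
```

Free of the lip and hanging by the pads, so I lift out.

```bash
python3 -m jog '[[[-2,0,0],0,40],[[-4,0,0],0,40],[[-6,0,0],0,40],[[-8,0,0],0,40],[[-10,0,0],0,40],[[-12,0,0],0,40],[[-12,0,0],0,40],[[-12,0,0],0,40],[[-12,0,0],0,40],[[-8,0,0],0,40],[[-4,0,0],0,40],[[0,0,0],0,40]]' >/dev/null; python3 f.py; python3 tilt.py
python3 - <<'E'
from h import *; from plant import bot
o=bot.get_obs();print(o["ee_pos"],go(o,[.5164-.0066,.2256,.16],np.pi/2+.023))
E
```

```text
stage x,y,z mm 5.18 -0.48 110.34 F -0.4 -0.7 -3.4 My 0.020 t 22.6 op 43.7
[ 0.57263163 -0.18602472  0.16246251] ('turn about tool x 0.218', 'shift mm', array([  2.3, 413. , -53.3]))Traceback (most recent call last):
  File "tilt.py", line 11, in <module>
    print("n",s.sum(),"x range",np.percentile(x[s],[1,99]).round(),"tilt %.3f"%k[0],"top z at tool x %.1f"%k[1],"res %.2f"%np.std(z[s]-k[0]*x[s]-k[1]))
                                ~~~~~~~~~~~~~^^^^^^^^^^^^^
    return _quantile_unchecked(
        a, q, axis, out, overwrite_input, method, keepdims, weights)
    return _ureduce(a,
                    func=_quantile_ureduce_func,
    ...<5 lines>...
                    overwrite_input=overwrite_input,
                    method=method)
    r = func(a, **kwargs)
    result = _quantile(arr,
                       quantiles=q,
    ...<2 lines>...
                       out=out,
                       weights=wgt)
    slices_having_nans = np.isnan(arr[-1, ...])
                                  ~~~^^^^^^^^^
IndexError: index -1 is out of bounds for axis 0 with size 0
```

```bash
sed -i 's/(z>30)&(z<75)/(abs(q[:,2]*1e3+9)<22)/; s/abs(y)<34/abs(y)<30/' tilt.py
python3 -m jog '[[[0,0,0],0.07,40],[[0,0,0],0.074,40],[[0,0,0],0.074,40]]' >/dev/null
python3 -m jog '[[[0,8,-1],0,40],[[0,16,-2.3],0,40],[[0,25,-3.2],0,40],[[0,25,-3.2],0,40],[[0,25,-3.2],0,40],[[0,25,-3.2],0,40],[[0,25,-3.2],0,40],[[0,25,-3.2],0,40],[[0,25,-3.2],0,40],[[0,25,-3.2],0,40],[[0,25,-3.2],0,40],[[0,25,-3.2],0,40],[[0,25,-3.2],0,40],[[0,25,-3.2],0,40],[[0,25,-3.2],0,40],[[0,25,-3.2],0,40],[[0,23,-3.2],0,40],[[0,16,-2],0,40],[[0,0,0],0,40],[[0,0,0],0,40]]'
sed -i 's/\.242/.023/g' tilt.py; python3 tilt.py
python3 - <<'E'
from h import *; from plant import bot,viewer
o=bot.get_obs();print(o["ee_pos"],go(o,[.5164-.0066,.2256,.16],np.pi/2+.023))
c=viewer.capture("wrist");pickle.dump((c,o),open("pics/w4.pkl","wb"));s=viewer.capture("side")
cv2.imwrite("pics/w4.png",np.hstack([cv2.resize(c["img"][:,:,::-1],(400,300)),cv2.resize(s["img"][80:200,120:280,::-1],(400,300),interpolation=cv2.INTER_CUBIC)]))
E
```

```text
t: 24.62
ee_pos: [0.5083, 0.2271, 0.1618]
tcp_rot: [-0.022, 1.571, 0.022]
force: [0.5, -0.5, -3.3]
opening: 0.0435
n 12463 x range [-52.  58.] tilt 0.193 top z at tool x 149.9 res 0.97
[0.50871934 0.22625519 0.16190959] ('turn about tool x 0.003', 'shift mm', array([ 1.9, -0.7,  1.1]))
```

View pics/w4.png

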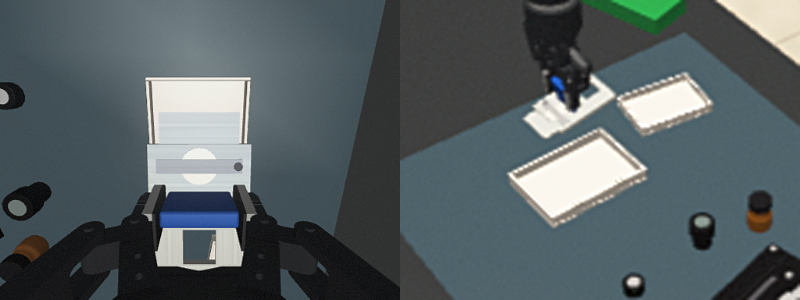

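The carrier hangs over the tray with the nose low at tilt 0.19, and its centre is over the tray's centre. I lower it nose first.

```bash
python3 -m jog '[[[5,0,0],0,40],[[10,0,0],0,40],[[14,0,0],0,40],[[14,0,0],0,40],[[14,0,0],0,40],[[14,0,0],0,40],[[14,0,0],0,40],[[12,0,0],0,40],[[8,0,0],0,40],[[6,0,0],0,40],[[4,0,0],0,40],[[3,0,0],0,40],[[2,0,0],0,40],[[0,0,0],0,40],[[0,0,0],0,40]]'; python3 tilt.py
```

```text
t: 26.02
ee_pos: [0.5099, 0.2258, 0.0426]
tcp_rot: [-0.018, 1.57, 0.018]
force: [0.4, 0.4, -1.5]
opening: 0.0436
n 12456 x range [-52.  58.] tilt 0.194 top z at tool x 30.7 res 0.97
```

```bash
python3 -m jog '[[[1,0,0],0,40],[[1,0,0],0,40],[[1,0,0],0,40],[[1,0,0],0,40],[[1,0,0],0,40],[[0.7,0,0],0,40],[[0.7,0,0],0,40],[[0,0,0],0,40]]'; python3 tilt.py
```

```text
t: 26.73
ee_pos: [0.5095, 0.2257, 0.0356]
tcp_rot: [-0.018, 1.571, 0.018]
force: [-1.3, -0.8, -3.5]
opening: 0.0436
n 12471 x range [-52.  58.] tilt 0.194 top z at tool x 23.7 res 0.98
```

```bash
python3 -m jog '[[[0.8,0,0],0,40],[[0.8,0,0],0,40],[[0.8,0,0],0,40],[[0.6,0,0],0,40],[[0.5,0,0.2],0,40],[[0.5,0,0.3],0,40],[[0,0,0],0,40]]'; python3 tilt.py
```

```text
t: 27.37
ee_pos: [0.5101, 0.2257, 0.0317]
tcp_rot: [-0.018, 1.571, 0.018]
force: [0.0, 1.0, -3.2]
opening: 0.0439
n 5164 x range [-52.  -2.] tilt 0.208 top z at tool x 19.5 res 0.69
```

```bash
python3 -m jog '[[[0.5,0,0.3],0,40],[[0.5,0,0.3],0,40],[[0.5,0,0.3],0,40],[[0,0,0],0,40]]'|grep -E 'pos|force';python3 -m jog '[[[0.5,0,0.3],0,40],[[0.5,0,0.3],0,40],[[0.5,0,0.3],0,40],[[0,0,0],0,40]]' |grep -E 'pos|force'; python3 tilt.py
```

```text
ee_pos: [0.511, 0.2258, 0.0302]
force: [0.7, 0.4, -2.9]
ee_pos: [0.512, 0.2258, 0.029]
force: [-1.4, 0.4, 0.2]
n 5623 x range [-53.  -1.] tilt 0.197 top z at tool x 17.3 res 0.73
```

The nose touches the floor (Fz goes from -3 to 0). Now I flatten it along the arc.

```bash
python3 -m jog '[[[0.5,0,0.3],0,40],[[0.5,0,0.3],0,40],[[0.5,0,0.3],0,40],[[0.5,0,0.3],0,40],[[0,0,0],0,40]]'|grep -E 'pos|force';python3 tilt.py;python3 -m jog '[[[0.5,0,0.3],0,40],[[0.5,0,0.3],0,40],[[0.5,0,0.3],0,40],[[0.5,0,0.3],0,40],[[0,0,0],0,40]]' |grep -E 'pos|force'; python3 tilt.py
```

```text
ee_pos: [0.5136, 0.2259, 0.027]
force: [0.4, -0.6, 2.3]
n 6112 x range [-54.  -0.] tilt 0.162 top z at tool x 15.7 res 0.73
ee_pos: [0.5149, 0.2259, 0.0251]
force: [3.0, -0.1, 3.8]
n 6955 x range [-55.  40.] tilt 0.115 top z at tool x 13.6 res 0.80
```

```bash
python3 -m jog '[[[0.5,0,0.3],0,40],[[0.5,0,0.3],0,40],[[0.5,0,0.3],0,40],[[0.5,0,0.3],0,40],[[0,0,0],0,40]]'|grep -E 'pos|force';python3 tilt.py;python3 -m jog '[[[0.4,0,0.2],0,40],[[0.4,0,0.2],0,40],[[0.4,0,0.2],0,40],[[0,0,0],0,40]]' |grep -E 'pos|force'; python3 tilt.py
```

```text
ee_pos: [0.5161, 0.2259, 0.0231]
force: [3.8, 0.2, 6.0]
n 9723 x range [-56.  61.] tilt 0.072 top z at tool x 11.6 res 0.81
ee_pos: [0.5168, 0.2259, 0.0219]
force: [5.0, -0.4, 4.8]
n 11124 x range [-57.  61.] tilt 0.054 top z at tool x 10.7 res 0.83
```

```bash
python3 -m jog '[[[0.4,0,0.35],0,40],[[0.4,0,0.35],0,40],[[0.4,0,0.35],0,40],[[0,0,0],0,40]]'|grep -E 'pos|force';python3 tilt.py;python3 -m jog '[[[0.4,0,0.3],0,40],[[0.3,0,0.3],0,40],[[0.3,0,0.2],0,40],[[0,0,0],0,40]]' |grep -E 'pos|force'; python3 tilt.py
```

```text
ee_pos: [0.5176, 0.2259, 0.0206]
force: [5.1, -0.5, 5.9]
n 11553 x range [-57.  61.] tilt 0.032 top z at tool x 9.5 res 0.85
ee_pos: [0.518, 0.2259, 0.0198]
force: [1.9, -1.9, 8.8]
n 11715 x range [-58.  61.] tilt 0.018 top z at tool x 8.8 res 0.88
```

```bash
python3 -m jog '[[[0.3,0,0.15],0,40],[[0.3,0,0.15],0,40],[[0,0,0],0,40],[[0,0,0],0,40]]'|grep -E 'pos|force';python3 tilt.py;python3 -m jog '[[[0.3,0,0.15],0,40],[[0,0,0],0,40],[[0,0,0],0,40]]' |grep -E 'pos|force'; python3 tilt.py
```

```text
ee_pos: [0.518, 0.226, 0.0198]
force: [-2.2, -1.5, 14.6]
n 11787 x range [-57.  61.] tilt 0.018 top z at tool x 8.8 res 0.89
ee_pos: [0.5181, 0.2259, 0.0198]
force: [-4.4, -1.6, 18.6]
n 11798 x range [-57.  61.] tilt 0.018 top z at tool x 8.8 res 0.88
```

It's down flat: the tool no longer moves while Fz rises. I unload, open and retreat.

```bash
python3 -m jog '[[[-0.4,0,-0.2],0,40],[[-0.4,0,-0.15],0,40],[[0,0,0],0,40],[[0,0,0],0,44],[[0,0,0],0,46],[[0,0,0],0,50],[[0,0,0],0,55],[[0,0,0],0,58],[[0,0,0],0,58],[[0,0,0],0,58]]'; python3 -m jog '[[[-3,0,0],0,58],[[-8,0,0],0,58],[[-15,0,0],0,58],[[-20,0,0],0,60],[[-25,0,0],0,60],[[-25,0,0],0,60],[[-25,0,0],0,60],[[-25,0,0],0,60],[[-25,0,-15],0,60],[[-25,0,-15],0,60],[[0,0,-15],0,60],[[0,0,0],0,60],[[0,0,0],0,60]]'
python3 - <<'E'
from h import *; from plant import bot,viewer
o=bot.get_obs();c=viewer.capture("wrist");s=viewer.capture("scene")
cv2.imwrite("pics/w5.png",np.hstack([cv2.resize(c["img"][:,:,::-1],(400,300)),cv2.resize(s["img"][140:305,200:420,::-1],(400,300),interpolation=cv2.INTER_CUBIC)]))
g=cv2.cvtColor(c["img"],cv2.COLOR_RGB2HSV);b=((g[...,0]>108)&(g[...,0]<128)&(g[...,1]>150)&(g[...,2]>60))
v,u=np.nonzero(b);P=depthpts(c,np.c_[u,v],o);ok=abs(P[:,2]-.050)<.005
print("bar top",cv2.minAreaRect((onplane(c,np.c_[u,v][ok],.050,o)[:,:2]*1000).astype(np.float32)),np.median(P[ok,2]))
v,u=np.mgrid[0:384,0:512];uv=np.c_[u.ravel(),v.ravel()];P=depthpts(c,uv,o);q=(P-[.518,.226,0])*1e3
m=(abs(q[:,0])<56)&(abs(q[:,1])<33)&(abs(q[:,2]-10)<2.2)&(c["range_z"].ravel()>0)
k=np.linalg.lstsq(np.c_[q[m,:2],np.ones(m.sum())],q[m,2],rcond=None)[0];print("top plane slopes, z",k.round(4),m.sum())
E
```

```text
t: 32.2
ee_pos: [0.5178, 0.2259, 0.0191]
tcp_rot: [-0.018, 1.571, 0.018]
force: [0.3, 0.2, 0.5]
opening: 0.058
t: 33.28
ee_pos: [0.4732, 0.225, 0.2162]
tcp_rot: [-0.018, 1.569, 0.019]
force: [0.3, 0.3, -0.5]
opening: 0.0596
bar top ((518.8616333007812, 226.97840881347656), (6.9311723709106445, 41.11670684814453), 1.3164652585983276) 0.049149453729210535
top plane slopes, z [-2.5000e-03  8.0000e-04  9.4735e+00] 2885
```

View pics/w5.png

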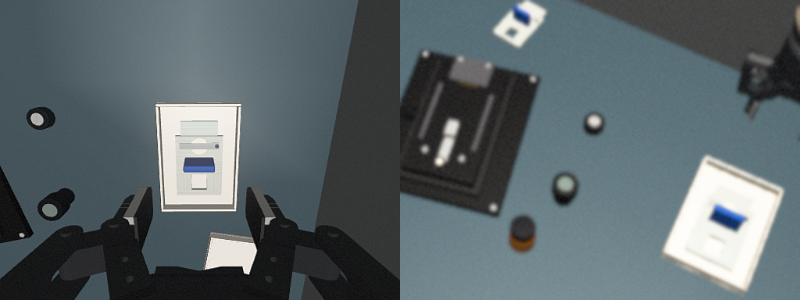

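The picture shows the carrier flat in the tray with the bar at (199,165) in the left half, about 2 mm from the tray centre. The bystanders are upright and in place, and the gripper is clear. I hand in.

```bash
python3 -c "
from plant import bot
print(bot.hand_in(), bot.get_obs()['t'])"
```

```text
the job is handed in; nothing more can be done
the job is handed in; nothing more can be done
```

The carrier is off the stage and lying flat in the middle of the large white tray, and the job is handed in. `hand_in` reported no verdict. The last move ended at 33 s of the 69 s allowed.

- **Unhooking:** I gripped the blue bar by its ends and drew the carrier back 14.3 mm. There the pull rose by about 3 N as it met the claw's post. That load is only inferred from the wrist force, since the claw itself cannot be read. I eased off about 1.5 mm; the carrier had stuck by friction first and needed some downward pressure taken off.
- **Tilting and lifting:** I tilted the claw end up to about 0.16 rad against the stage's lip, with the far edge about 22 mm above the floor. Then I slid the nose out over the claw and lifted.
- **Placing:** The carrier went in nose first and flattened as I lowered it. The force on the tool peaked at about 19 N before I let go.

**Last checks:**
- The bar is about 2.5 mm from the tray's centre along x and 1.5 mm along y.
- The carrier's top is level within 0.003 rad, and its length lines up with the tray.
- The gripper is clear. The jar, mounted specimen and eyepiece look upright and in place in the final picture; I did not measure their positions again.

**One disagreement:** Just before release, the tilt reading stuck at 0.018 rad although the carrier was already pressed flat. I put that down to tray pixels in the fit, and the view after release agreed.

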